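Open the safety-capped bottle and hold its cap above it

ROBOT

A 6-joint arm with a two-finger parallel gripper is mounted at the origin on a cart in front of the work surface, level with it; the furniture and walls round the work are solid. World frame = base frame: x ahead of the robot, y to its left, z up, the work surface at z = 0. Lengths are in mm, angles in rad, forces in N, time in s.
With the tool pointing down it reaches from about 400 to 925 mm from the base axis. Payload 12.5 kg.
Tool frame: the origin (TCP) lies on the centre line of the jaws, within the pads' length; the fingertips stand 25 mm ahead of it and the grasp point (between the pads) lies 6 mm ahead of it (env.tip_extent is the distance from the TCP to the fingertips, in mm); x points along the fingers, z is the direction in which the jaws open and shut, and the axes are right-handed (so a half turn about x gives the same grasp; the last joint's range is limited). The gripper opens to 95 mm and grips with 3 to 60 N. Pads are 20 mm wide; open, the fingers measure 119 mm over their backs; the gripper's body (75 mm by 180 mm) begins 59 mm behind the grasp point.
Start: joints at [1.225, 0.491, 1.559, -0, 1.092, -0.106], TCP at [148.424, 607.136, 239.661] pointing down, gripper open.
Joint ranges: [-3.1, 3.1], [-0.84, 2.19], [0.05, 2.79], [-1.13, 4.28], [0.06, 2.93], [-2.69, 2.69]. Speed limits (rad/s): [2.22, 2.22, 2.79, 3.14, 3.14, 3.14].

INTERFACE

Orientations are given as [roll, pitch, yaw] about the fixed x, y, z axes, in that order (R = Rz(yaw) Ry(pitch) Rx(roll)).
In Python, from cell import env gives the robot as it stands.
- The arm moves only by the tool step_arm, never from a script. Its argument "rows" is a list of rows, each a list of 6 numbers: the shift along the tool's x, y, z in mm, then the turn, a rotation vector about the tool's x, y, z in rad. In form: [[x, y, z, wx, wy, wz], ...]. A call has 1 to 8 rows; each row shifts and turns the pose as measured when the row begins, along the tool's axes as they then stand; what a row does not reach is not made up. A row lasts 1/8 s, in which the tool goes at most 62.5 mm and 10.7 degrees, less where a joint would pass 70% of its speed; a pose out of reach is approached as far as the arm can. A call is refused whole if a number of a shift passes 62.5 or a number of a turn 0.188, either way. A call with a gripper value outside its range is refused whole. "grip" is the finger opening in mm, from 0 to 95.1, set as the call begins (left out, the last holds). The fingers move at their own pace and stop on an object; the grip force is fixed at half the most. Time passes only in rows, so rows that do not move let the fingers close. It gives the time, the measured TCP pose, the force and the opening at its end, in the units of the state.
- env.state(): the state, without advancing time (a new reading comes with each control period).
- env.read_camera(name): name is "side" or "top"; returns the picture (384x512x3 uint8, red, green, blue); there is no depth.
- env.get_calibration(name): a dict with "fx", "fy", "cx", "cy" (pixels), "pose" (4x4, takes a point from camera to world coordinates). Camera axes: x right, y down, z forward; pixel columns grow to the right and rows downward; lengths in mm; the calibration is good to about 2 mm. A picture is of the moment at which its call begins. get_calibration takes no time and is no camera call.
- env.job_done(): hands the job in, once; it reports no verdict.
The state is a dict: "t": time; "joints": joint angles; "qvel": joint speeds; "tau": joint torques, N m; "eef_pos": TCP position; "tcp_rot": TCP orientation; "ft_force": force on the tool from outside, world axes, zero at the start; "moment": the same for the moment, N m; "opening": opening from 0.0 (shut) to 1.0 (fully open).
Only numpy, scipy, OpenCV 4.12 (cv2) and the standard library are available. Lean on these libraries where they do the work, as an engineer would, in place of code of your own. Each camera call takes 0.05 s, during which the arm holds its last target.

TASK

Open the bottle that is held fast in the bench clamp: press its push-and-turn safety cap down, twist it counterclockwise (seen from above) until it comes free, and lift it off. Finish still gripping the cap, level and still, about 6 cm straight above the open bottle; do not put it down or let go. Leave the small vial, the setting ring and the little spray bottle where they stand.

Things in the scene. Friction and masses are not known exactly. Their poses are not given: they have to be found in the camera images.
- bottle: White round bottle, 72 mm in diameter, with paper label, upright in a screwed-down aluminium clamp (plate 100 x 100 x 8 mm, collar 82 mm across, 30 mm high): it cannot move or turn. Origin on its axis at the worktop; z up. Shoulder narrows from 80 mm up; from 102 mm up only the neck, 26 mm in diameter, with two lugs reaching 18 mm from the axis. Place and yaw (within 0.6 rad of 0) vary.
- bottle_mouth (a point): Centre of the bottle's mouth, on its axis, 128 mm above the worktop; axes as the bottle's.
- cap: Black ribbed round push-and-turn cap, hollow below, 48 mm in outer diameter, 28.5 mm high, 80 to 140 g, locked on the bottle at the start. Origin on its axis at its lower edge; z up; x axis towards the small raised line on its top. Locked, its lower edge is 13 mm below the mouth (115 mm above the worktop), its x along the bottle's x; it then turns only a few degrees and cannot be pulled off.
- cap_top (a point): Centre of the cap's flat top, 28.5 mm above its lower edge. To open: grip the cap's sides (finger ends no lower than 10 mm above its lower edge), press it down 6.5 to 9 mm, keep it down and turn it counterclockwise from above (positive about z) by 1.05 to 2.1 rad (1.3 is comfortable; it is still caught before 1.0), then lift straight up. It does not turn clockwise.
- cap_liner (a joint): Spring disc inside the cap, resting on the rim of the neck (m): 0 locked, about -0.0065 pressed past the catch (5.5 mm deep), -0.009 pressed to the hard stop, up to +0.004 as the cap comes free. The push needed is about 5 N to begin, 8 N at the catch and 9.5 N just before the hard stop.
- vial: Bystander: small brown glass vial with black lid, 24 mm in diameter and 54 mm high, standing; origin at the centre of its foot. Must not be moved.
- ring_gauge: Bystander: steel setting ring, 34 mm in diameter, 12 mm high, lying flat; origin at the centre of its underside. Must not be moved.
- spray: Bystander: little white spray bottle, 31 mm in diameter and 87 mm high, standing; origin at the centre of its foot. Must not be moved.
Mind the look-alikes: they are no part of the job. What is shaped like the cap but pink is not meant.

How it is judged (in metres and radians):
On the way, in this order (a step that is already met when the one before it is completed fails the run):
1. the cap is pressed down, at least 5 mm below where it sits locked, by the fingers (z of cap in the frame of bottle_mouth below -0.018 m and contact force between the fingers and cap above 1 N), for 0.05 s.
2. the cap is twisted by more than 0.8 rad while it still sits on the neck (angle between the x axis of cap and the x axis of bottle, either way round above 0.8 rad and z of cap in the frame of bottle_mouth below 0 m and horizontal distance between cap and bottle_mouth below 0.01 m), for 0.05 s.
3. the cap is lifted clear above the mouth in the fingers (horizontal distance between cap and bottle_mouth below 0.03 m and z of cap in the frame of bottle_mouth between 0.03 and 0.12 m and angle between cap's own z axis and vertical below 0.2 rad and contact force between the fingers and cap above 1 N and contact force between cap and bottle below 0.05 N), for 0.2 s.
At the end, for the whole second after the job is handed in: The cap is held by the fingers, still, tilted less than 0.2 rad, its lower edge 30 to 120 mm above the bottle's mouth and its axis within 30 mm of the bottle's axis, touching the bottle nowhere; vial, setting ring and spray bottle are within 20 mm of where they stood (all of step 3 and linear speed of cap below 0.02 m/s and angular speed of cap below 0.2 rad/s and distance of each of vial, ring_gauge, spray from where it was at the start of the episode below 0.02 m); the arm keeps its last pose, push and grip.
It fails at once if a bystander (vial, setting ring or spray bottle) is pushed away or knocked over (distance of any of vial, ring_gauge, spray from where it was at the start of the episode above 0.02 m or angle between any of vial, ring_gauge, spray's own z axis and vertical above 0.5 rad).
It also fails if it takes over 35 s, if anything falls off the work surface, if the arm or the gripper's body presses on something with over 40 N, if the wrist force passes 120 N, or if a joint passes its speed limit or range.

## Working session

There is one attempt and no reset: what is moved stays moved. The work goes in short steps, Python scripts to look and compute and a tool call to move; the robot and the scene stay as the last step left them, time stands still between calls to the robot, and variables do not carry over. Pictures are saved under pics/ and viewed, and the job is handed in when it is done.

Besides the shell and the picture viewer there is one more tool, called after "Request:" by a JSON object that holds its "op" and its "data". step_arm: Moves the arm, as the interface text tells. Its arguments: {"type":"object","properties":{"rows":{"type":"array","items":{"type":"array","items":{"type":"number"}}},"grip":{"type":"number"}},"required":["rows"]}

```bash
mkdir -p pics; python3 - <<'E'
from cell import env
import cv2,numpy as np
np.set_printoptions(precision=3,suppress=True)
for n in("side","top"):
    im=env.read_camera(n); cv2.imwrite(f"pics/{n}0.png",im[:,:,::-1])
    c=env.get_calibration(n); print(n,c["fx"],c["fy"],c["cx"],c["cy"]);print(np.array(c["pose"]))
print(env.state(), env.tip_extent)
E
```

```text
side 429.82210091379415 429.82210091379415 260.3158504544407 193.96017053820086
[[ -0.997  -0.036   0.069 473.915]
 [ -0.078   0.469  -0.88  547.11 ]
 [ -0.001  -0.882  -0.471 506.075]
 [  0.      0.      0.      1.   ]]
top 498.3085631621795 498.3085631621795 264.4223904774742 195.63722376946953
[[  -0.023   -0.999    0.044  483.828]
 [  -1.       0.023    0.007 -189.19 ]
 [  -0.008   -0.044   -0.999  976.624]
 [   0.       0.       0.       1.   ]]
{'t': 0.1, 'joints': array([ 1.225,  0.491,  1.559,  0.   ,  1.092, -0.106]), 'qvel': array([ 0.   , -0.003, -0.004,  0.001, -0.001,  0.   ]), 'tau': array([  0.002, -61.363, -25.861,   0.069,   0.047,  -0.   ]), 'eef_pos': array([148.373, 606.931, 239.134]), 'tcp_rot': array([ 3.03 ,  1.57 , -1.922]), 'ft_force': array([ 0.67 , -0.07 , -0.829]), 'moment': array([-0.017,  0.022,  0.004]), 'opening': 0.997819110995182} 25.0
```

View pics/side0.png

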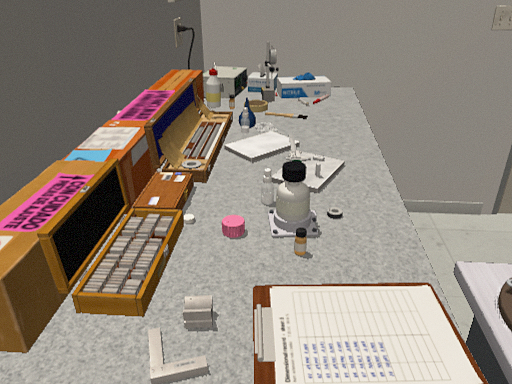

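View pics/top0.png

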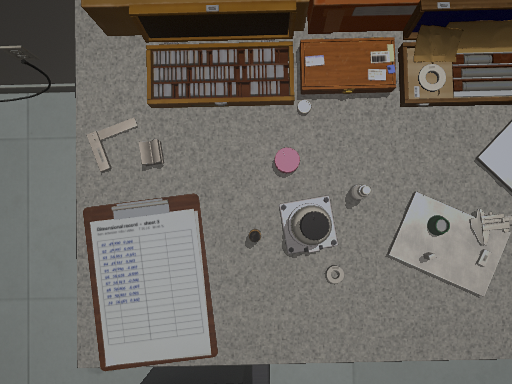

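Side view: the bottle is at about (293,205) with its black cap at (293,171). The vial is at (300,242), the ring at (335,213), the spray at (268,187) and a pink look-alike at (233,227). Top view: cap (315,225), vial (254,236), ring (335,275), spray (360,192), pink (287,160). The black cap on the clamped bottle fits the description. I'll measure it and confirm with a crop.

```bash
cat > h.py <<'E'
from cell import env
import cv2,numpy as np
np.set_printoptions(precision=3,suppress=True)
def ray(n,u,v):
    c=env.get_calibration(n);P=np.array(c["pose"])
    return P[:3,3],P[:3,:3]@np.array([(u-c["cx"])/c["fx"],(v-c["cy"])/c["fy"],1])
def onz(n,u,v,z):
    o,d=ray(n,u,v); return o+d*(z-o[2])/d[2]
E
python3 - <<'E'
from h import *
t=cv2.imread("pics/top0.png");s=cv2.imread("pics/side0.png")
def blob(im,x0,y0,x1,y1,th):
    m=np.zeros(im.shape[:2],np.uint8); m[y0:y1,x0:x1]=(im[y0:y1,x0:x1].max(2)<th)*255
    cs,_=cv2.findContours(m,cv2.RETR_EXTERNAL,cv2.CHAIN_APPROX_NONE); c=max(cs,key=cv2.contourArea)
    return c
for th in(45,60,75):
    c=blob(t,290,200,340,255,th);print("top",th,cv2.boundingRect(c),cv2.minEnclosingCircle(c),cv2.fitEllipse(c))
    c=blob(s,275,150,312,190,th);print("side",th,cv2.boundingRect(c),cv2.fitEllipse(c))
    
for n,p,z in(("vial",(254,236),54),("ring",(335,275),12),("spray",(363,190),87),("pink",(287,160),28)): print(n,onz("top",*p,z))
a=cv2.resize(t[185:265,270:350],(560,560),interpolation=cv2.INTER_CUBIC)
a=cv2.convertScaleAbs(a,alpha=1.8)
cv2.imwrite("pics/crop0.png",a)
E
```

```text
top 45 (300, 214, 7, 22) ((305.0, 224.5), 10.547611236572266) ((188.5593719482422, 221.30198669433594), (71.54402160644531, 223.4788055419922), 0.0)
side 45 (282, 160, 24, 22) ((293.64788818359375, 171.0160675048828), (21.625288009643555, 23.062522888183594), 84.46234130859375)
top 60 (300, 212, 29, 28) ((314.0, 225.5), 14.705541610717773) ((313.9459533691406, 225.5983428955078), (27.089677810668945, 28.40630340576172), 98.66963195800781)
side 60 (282, 160, 24, 22) ((293.6418151855469, 171.0418701171875), (21.747224807739258, 23.311433792114258), 87.9668960571289)
top 75 (299, 212, 30, 29) ((313.9552917480469, 225.6138153076172), 15.04220199584961) ((313.9811706542969, 225.56130981445312), (27.772762298583984, 28.750873565673828), 99.07839965820312)
side 75 (282, 160, 24, 22) ((293.760498046875, 170.93080139160156), (21.91839599609375, 23.77620506286621), 87.03126525878906)
vial [ 450.515 -162.079   54.   ]
ring [ 370.699 -314.872   12.   ]
spray [ 529.16  -359.442   87.   ]
pink [ 592.96  -227.581   28.   ]
```

View pics/crop0.png

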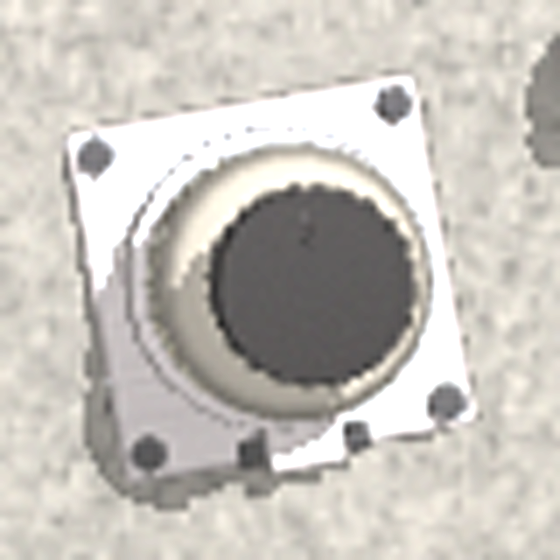

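The enlarged crop shows the black ribbed cap on the clamped white bottle, with a short index line near (307,230) in the crop. Next I'll work out the cap axis from both views, and the tool axes.

```bash
python3 - <<'E'
from h import *
from scipy.spatial.transform import Rotation as R
print("top view cap top",onz("top",314.1,225.3,143.5),"plate ctr",onz("top",308.4,223.8,8))
o1,d1=ray("top",314.1,225.3)
o2,d2=ray("side",293.6,170.9)  # cap centre
d1/=np.linalg.norm(d1);d2/=np.linalg.norm(d2)
s=np.linalg.lstsq(np.c_[d1,-d2],o2-o1,rcond=None)[0];print("tri",o1+s[0]*d1,o2+s[1]*d2)
print("side on z=129",onz("side",293.6,170.9,129.))
st=env.state(); print(R.from_euler("xyz",st["tcp_rot"]).as_matrix())
b=onz("top",314.1,225.3,143.5);print(np.hypot(*b[:2]),np.arctan2(b[1],b[0]), np.hypot(*st["eef_pos"][:2]),np.arctan2(*st["eef_pos"][1::-1]))
# per-edge yaw
a=onz("top",270+72/7,185+133/7,8);c=onz("top",270+412/7,185+77/7,8);print("yaw",np.arctan2(*(a-c)[1::-1])-np.pi/2)
E
```

```text
top view cap top [ 469.258 -265.338  143.5  ] plate ctr [ 470.046 -266.758    8.   ]
tri [ 468.985 -266.765  127.895] [ 468.715 -266.765  127.9  ]
side on z=129 [ 468.73  -264.398  129.   ]
[[-0.    -0.971  0.238]
 [-0.001  0.238  0.971]
 [-1.     0.    -0.001]]
539.0803805077668 -0.5146218088150182 624.803551207777 1.331033900099179
yaw 0.1399973336015401
```

Request:
{"op": "step_arm", "data": {"rows": [[0,-60,-13,0.1,0,0],[0,-60,-13,0.1,0,0],[0,-59,-13,0.1,0,0],[0,-58,-13,0.1,0,0],[0,-57,-13,0.1,0,0],[0,-56,-13,0.1,0,0],[0,-55,-13,0.1,0,0],[0,-54,-13,0.1,0,0]], "grip": 95}}

```text
t: 1.1
eef_pos: [469.8, 267.5, 236.4]
tcp_rot: [-2.79, 1.567, -2.278]
ft_force: [0.3, 0.4, -0.2]
opening: 0.996
```

Request:
{"op": "step_arm", "data": {"rows": [[-1,-54,-3,0.1,0,0],[-1,-54,-3,0.1,0,0],[-1,-54,-3,0.1,0,0],[-1,-54,-3,0.1,0,0],[-1,-54,-3,0.1,0,0],[-1,-54,-3,0.1,0,0],[-1,-54,-3,0.1,0,0],[0,-54,-3,0.1,0,0]]}}

```text
t: 2.1
eef_pos: [510.5, -165.9, 243.0]
tcp_rot: [-2.319, 1.565, -2.635]
ft_force: [1.0, -0.1, -0.4]
opening: 0.999
```

Request:
{"op": "step_arm", "data": {"rows": [[0,-54,-3,0.1,0,0],[0,-54,-3,0.1,0,0],[0,0,0,0,0,0]]}}

```text
t: 2.48
eef_pos: [463.2, -270.4, 242.6]
tcp_rot: [-2.246, 1.564, -2.774]
ft_force: [0.3, -0.9, 0.5]
opening: 1.002
```

```bash
cat >> h.py <<'E'
from scipy.spatial.transform import Rotation as R
def rel(tx=469,ty=-266.):
    st=env.state();M=R.from_euler("xyz",st["tcp_rot"]).as_matrix()
    d=np.array([tx,ty,st["eef_pos"][2]])-st["eef_pos"]
    # tool-frame shift to be over target, and rotvec to point straight down
    x=M[:,0];w=np.cross(x,[0,0,-1])
    print("t",st["t"],"pos",st["eef_pos"],"q",st["joints"],"F",st["ft_force"],"op",st["opening"])
    print("shift tool",M.T@d,"level rv",M.T@w,"toolz az",np.arctan2(M[1,2],M[0,2]))
E
python3 -c "
from h import *
rel()"
```

```text
t 2.475 pos [ 463.237 -270.426  242.611] q [-0.649  0.364  1.77  -0.007  1.012 -0.118] F [ 0.257 -0.887  0.498] op 1.0015067896764245
shift tool [-0.046  6.726  2.751] level rv [-0.    -0.004  0.005] toolz az -0.5276161914734848
```

Request:
{"op": "step_arm", "data": {"rows": [[10,5,2,0,-0.004,0.005],[15,1.7,0.7,0,0,0],[15,0,0,0,0,0],[0,0,0,0,0,0]]}}

```text
t: 2.98
eef_pos: [470.4, -261.9, 198.5]
tcp_rot: [2.764, 1.568, 2.242]
ft_force: [-0.7, -0.2, 0.4]
opening: 0.997
```

```bash
python3 - <<'E'
from h import *
rel()
for n in("side","top"):
    im=env.read_camera(n)[:,:,::-1]
    a=im[90:240,210:380] if n=="side" else im[150:300,220:420]
    cv2.imwrite(f"pics/{n}1.png",cv2.resize(a,None,fx=3.5,fy=3.5,interpolation=cv2.INTER_CUBIC))
E
```

```text
t 2.975 pos [ 470.371 -261.854  198.491] q [-0.631  0.418  1.818  0.001  0.908 -0.11 ] F [-0.709 -0.227  0.374] op 0.9970322376730253
shift tool [-0.007 -4.277  0.877] level rv [ 0.    -0.003 -0.001] toolz az -0.5215746357352179
```

View pics/side1.png

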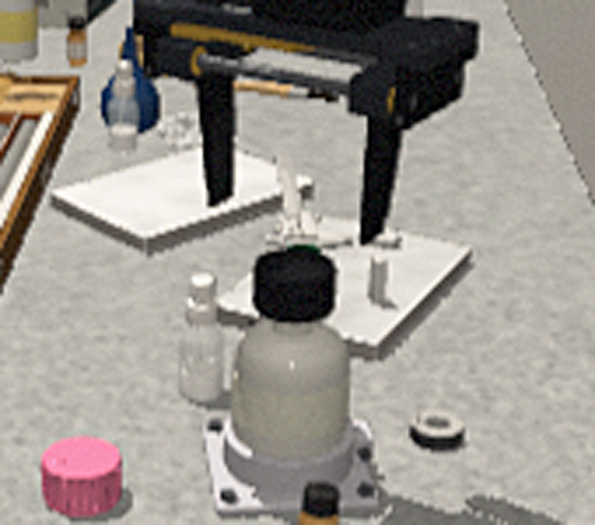

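Side view: the open jaws straddle the cap axis. The fingertips are near full-frame (273,149) and (316,159), so their middle is at column 294, and the cap is at column 294. I'll correct the small offset and descend to a TCP height of about 152.

Request:
{"op": "step_arm", "data": {"rows": [[12,-2,0.5,0,-0.003,0],[12,-1,0.3,0,0,0],[10,0,0,0,0,0],[0,0,0,0,0,0]]}}

```text
t: 3.58
eef_pos: [470.2, -265.4, 163.7]
tcp_rot: [0.179, 1.567, -0.343]
ft_force: [0.3, -0.1, 0.0]
opening: 1.0
```

```bash
python3 - <<'E'
from h import *
rel()
E
```

```text
t 3.575 pos [ 470.193 -265.42   163.736] q [-0.637  0.464  1.854  0.001  0.82  -0.116] F [ 0.253 -0.051  0.047] op 0.9996213068879894
shift tool [-0.003 -1.097 -0.745] level rv [ 0.     0.004 -0.001] toolz az -0.5213775317756285
```

Request:
{"op": "step_arm", "data": {"rows": [[6,-0.5,-0.4,0,0.002,0],[5,-0.3,-0.2,0,0,0],[0,0,0,0,0,0],[0,0,0,0,0,0]]}}

```text
t: 4.08
eef_pos: [469.4, -266.1, 152.4]
tcp_rot: [0.259, 1.569, -0.262]
ft_force: [0.0, -0.0, 0.3]
opening: 0.998
```

Request:
{"op": "step_arm", "data": {"rows": [[0,0,0,0,0,0],[0,0,0,0,0,0],[0,0,0,0,0,0],[0,0,0,0,0,0],[0,0,0,0,0,0],[0,0,0,0,0,0]], "grip": 0}}

```text
t: 4.82
eef_pos: [469.4, -266.0, 152.8]
tcp_rot: [0.198, 1.568, -0.323]
ft_force: [-0.9, 0.3, 0.5]
opening: 0.491
```

```bash
python3 - <<'E'
from h import *
rel()
E
```

```text
t 4.825 pos [ 469.399 -266.034  152.822] q [-0.638  0.479  1.864  0.001  0.796 -0.118] F [-0.858  0.317  0.511] op 0.49128555412552494
shift tool [-0.001 -0.169 -0.363] level rv [-0.     0.003 -0.001] toolz az -0.5213777843830965
```

Request:
{"op": "step_arm", "data": {"rows": [[3,0,0,0,0,0],[3,0,0,0,0,0],[2,0,0,0,0,0],[0,0,0,0,0,0]]}}

```text
t: 5.32
eef_pos: [469.4, -266.0, 145.5]
tcp_rot: [0.081, 1.567, -0.44]
ft_force: [-2.8, 1.3, 8.6]
opening: 0.49
```

Request:
{"op": "step_arm", "data": {"rows": [[0.5,0,0,-0.1,0,0],[0.2,0,0,-0.13,0,0],[0.2,0,0,-0.13,0,0],[0.2,0,0,-0.13,0,0]]}}

```text
t: 5.82
eef_pos: [470.4, -266.5, 146.0]
tcp_rot: [-0.465, 1.563, -0.483]
ft_force: [-2.2, 3.6, 7.2]
opening: 0.492
```

```bash
python3 - <<'E'
from h import *
rel(469.4,-266)
E
```

```text
t 5.825 pos [ 470.372 -266.519  146.008] q [-0.638  0.489  1.87   0.002  0.775 -0.622] F [-2.166  3.551  7.236] op 0.49228029086321506
shift tool [-0.008  0.502 -0.981] level rv [0.    0.007 0.003] toolz az -0.01750474860712947
```

Request:
{"op": "step_arm", "data": {"rows": [[1.2,0.3,-0.6,-0.1,0.005,0.002],[0.4,0.1,-0.1,-0.13,0,0],[0.3,0,0,-0.13,0,0],[0.3,0,0,-0.13,0,0]]}}

```text
t: 6.32
eef_pos: [470.2, -266.0, 145.3]
tcp_rot: [-1.048, 1.566, -0.56]
ft_force: [-2.4, 1.3, 7.4]
opening: 0.492
```

```bash
python3 - <<'E'
from h import *
rel(469.4,-266)
for n in("side","top"):
    im=env.read_camera(n)[:,:,::-1]
    a=im[90:240,210:380] if n=="side" else im[150:300,220:420]
    cv2.imwrite(f"pics/{n}2.png",cv2.resize(a,None,fx=3.5,fy=3.5,interpolation=cv2.INTER_CUBIC))
E
```

```text
t 6.325 pos [ 470.217 -266.04   145.274] q [-0.637  0.49   1.87   0.001  0.777 -1.126] F [-2.433  1.323  7.373] op 0.49215653154802785
shift tool [-0.003  0.419 -0.702] level rv [0.    0.002 0.004] toolz az 0.4882277541145497
```

View pics/side2.png

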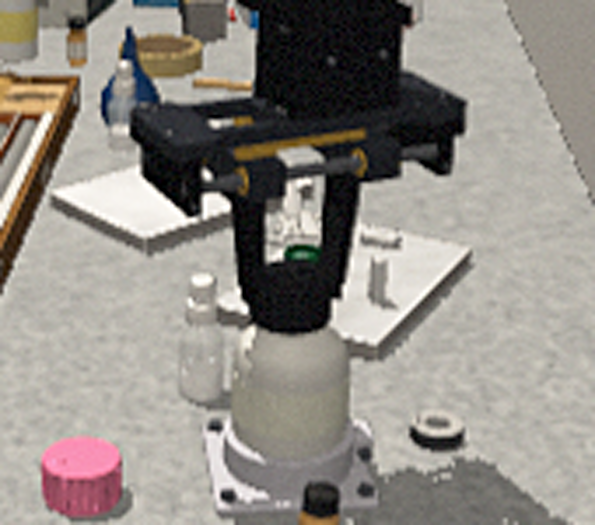

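Side view: the fingers hold the cap and its lower edge is close to the shoulder (crop row about 330, up from 318 before), so it is pressed down. The gripper has turned 1.0 rad and I'll carry on to about 1.45.

Request:
{"op": "step_arm", "data": {"rows": [[0.6,0.2,-0.4,-0.13,0.002,0.003],[0.3,0,0,-0.13,0,0],[0.3,0,0,-0.13,0,0],[0.3,0,0,-0.05,0,0],[0.2,0,0,0,0,0]]}}

```text
t: 7.05
eef_pos: [470.1, -265.9, 145.2]
tcp_rot: [-1.471, 1.568, -0.53]
ft_force: [-2.7, 1.7, 6.0]
opening: 0.489
```

```bash
python3 - <<'E'
from h import *
rel(469.4,-266); print(env.state()["moment"])
E
```

```text
t 7.05 pos [ 470.121 -265.866  145.244] q [-0.637  0.491  1.87   0.     0.778 -1.579] F [-2.653  1.667  5.957] op 0.4891421697066412
shift tool [-0.002  0.504 -0.532] level rv [0.    0.    0.003] toolz az 0.9417751344464785
[ 0.192  0.347 -0.024]
```

Request:
{"op": "step_arm", "data": {"rows": [[-3,0,0,0,0,0],[-3,0,0,0,0,0],[0,0,0,0,0,0]]}}

```text
t: 7.42
eef_pos: [470.1, -265.9, 151.7]
tcp_rot: [-1.456, 1.567, -0.514]
ft_force: [-1.8, 1.3, 5.0]
opening: 0.49
```

```bash
python3 - <<'E'
from h import *
rel(469.4,-266); print(env.state()["moment"])
for n in("side",):
    im=env.read_camera(n)[:,:,::-1]
    a=im[130:220,250:340]
    cv2.imwrite(f"pics/{n}3.png",cv2.convertScaleAbs(cv2.resize(a,None,fx=6,fy=6,interpolation=cv2.INTER_CUBIC),alpha=1.5))
E
```

```text
t 7.425 pos [ 470.131 -265.86   151.714] q [-0.637  0.481  1.864  0.001  0.793 -1.579] F [-1.752  1.332  4.98 ] op 0.4904618411034012
shift tool [-0.002  0.509 -0.543] level rv [-0.     0.     0.003] toolz az 0.941628496126963
[ 0.159  0.345 -0.019]
```

View pics/side3.png

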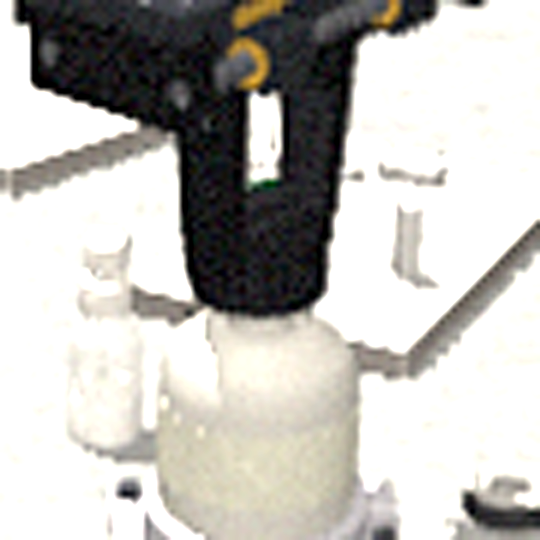

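Request:
{"op": "step_arm", "data": {"rows": [[-3,0,0,0,0,0],[-2,0,0,0,0,0],[0,0,0,0,0,0]]}}

```text
t: 7.85
eef_pos: [470.1, -265.9, 156.7]
tcp_rot: [-1.448, 1.567, -0.506]
ft_force: [-1.5, -0.2, 2.5]
opening: 0.491
```

```bash
python3 - <<'E'
from h import *
rel(469.4,-266); print(env.state()["moment"])
E
```

```text
t 7.85 pos [ 470.145 -265.871  156.695] q [-0.637  0.474  1.86   0.001  0.805 -1.579] F [-1.522 -0.168  2.515] op 0.4913347941543405
shift tool [-0.002  0.527 -0.543] level rv [-0.     0.     0.003] toolz az 0.9415429140501749
[ 0.055  0.228 -0.029]
```

Request:
{"op": "step_arm", "data": {"rows": [[-3,0,0,0,0,0],[-3,0,0,0,0,0],[0,0,0,0,0,0]]}}

```text
t: 8.22
eef_pos: [470.2, -265.9, 162.6]
tcp_rot: [-1.433, 1.568, -0.492]
ft_force: [-0.3, 0.4, -0.9]
opening: 0.493
```

```bash
python3 - <<'E'
from h import *
rel(469.4,-266); print(env.state()["moment"])
for n in("side",):
    im=env.read_camera(n)[:,:,::-1]
    a=im[130:220,250:340]
    cv2.imwrite(f"pics/{n}4.png",cv2.convertScaleAbs(cv2.resize(a,None,fx=6,fy=6,interpolation=cv2.INTER_CUBIC),alpha=1.5))
E
```

```text
t 8.225 pos [ 470.162 -265.913  162.628] q [-0.637  0.466  1.854  0.001  0.819 -1.579] F [-0.334  0.371 -0.917] op 0.49334199491893815
shift tool [-0.002  0.565 -0.519] level rv [-0.     0.     0.003] toolz az 0.9415063431129939
[-0.049  0.031  0.018]
```

View pics/side4.png

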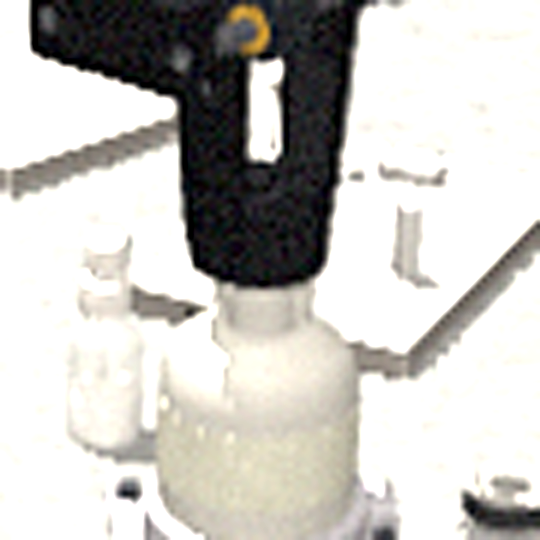

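The cap is free: the picture shows the neck exposed below it (crop rows 290–325), and the vertical force is down to the cap's weight, about -0.9 N. Now I'll lift it about 63 mm.

Request:
{"op": "step_arm", "data": {"rows": [[-8,0,0,0,0,0],[-12,0,0,0,0,0],[-14,0,0,0,0,0],[-14,0,0,0,0,0],[-10,0,0,0,0,0],[-5,0,0,0,0,0],[0,0,0,0,0,0],[0,0,0,0,0,0]]}}

```text
t: 9.28
eef_pos: [470.0, -265.8, 230.7]
tcp_rot: [-1.476, 1.567, -0.535]
ft_force: [0.1, 0.6, -1.4]
opening: 0.488
```

Request:
{"op": "step_arm", "data": {"rows": [[0,0,0,0,0,0],[0,0,0,0,0,0],[0,0,0,0,0,0],[0,0,0,0,0,0]]}}

```text
t: 9.78
eef_pos: [469.7, -265.7, 229.7]
tcp_rot: [-1.41, 1.568, -0.469]
ft_force: [-0.2, -0.2, -0.9]
opening: 0.494
```

```bash
python3 - <<'E'
from h import *
rel(469.4,-266); print(env.state()["qvel"])
for n in("side","top"):
    im=env.read_camera(n)[:,:,::-1]
    cv2.imwrite(f"pics/{n}5.png",cv2.resize(im[90:250,200:380] if n=="side" else im,None,fx=3 if n=="side" else 1.5,fy=3 if n=="side" else 1.5,interpolation=cv2.INTER_CUBIC))
E
```

```text
t 9.775 pos [ 469.742 -265.656  229.726] q [-0.637  0.38   1.782  0.     0.977 -1.579] F [-0.165 -0.207 -0.926] op 0.494286205672796
shift tool [-0.     0.074 -0.479] level rv [0.    0.    0.002] toolz az 0.9415294947454889
[-0.001  0.001  0.    -0.    -0.001 -0.   ]
```

View pics/side5.png

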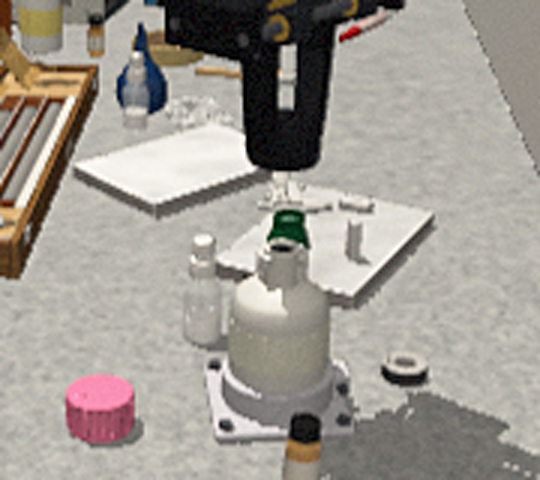

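View pics/top5.png

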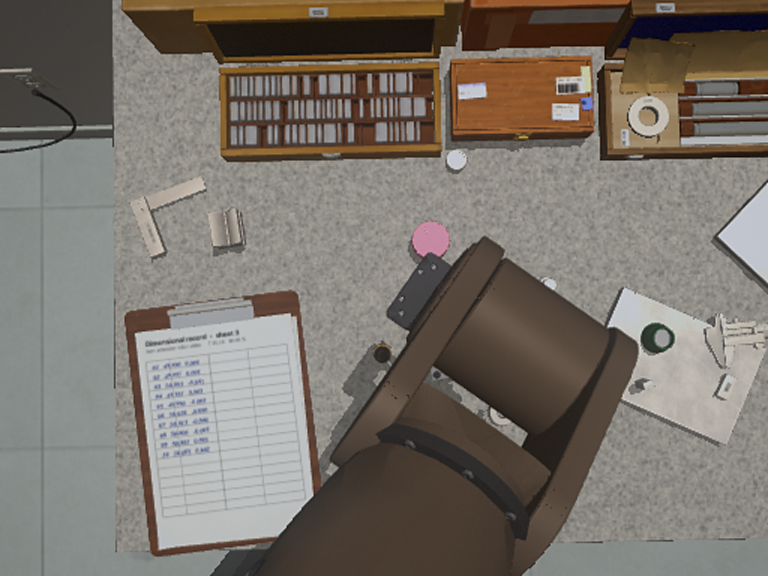

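Side view: the cap is held level (lower edge near full-frame (294,146)), above the open mouth at (294,172). Vial, ring and spray stand where they were. In the top view the arm hides the bottle; the vial is at about (254,235), unmoved.

```bash
python3 -c "
from cell import env
env.job_done()"
```

```text
the job is handed in; nothing more can be done
```

I opened the bottle and handed the job in at about 10 s. The cap was still in the fingers, level and still, above the open mouth. `env.job_done()` gives no verdict, so I can't confirm it passed.

**What I did:** I found the cap axis at about (469, -266) mm; the two camera views agreed to within about 2 mm. I gripped its sides with the fingertips about 12 mm above its lower edge and pressed down 7 to 8 mm. I then turned it about 1.46 rad counterclockwise and lifted straight up.

**Last checks:**
- **Height:** the cap's lower edge should be about 64 mm above the mouth. That figure comes from the arm's position and was not measured in a picture.
- **Position and level:** the gripper was less than 1 mm from the bottle axis and tilted about 0.002 rad, with joint speeds near zero.
- **Load:** the vertical force was about -0.9 N, which matches the cap's weight with nothing touching the bottle.
- **Bystanders:** the side view shows the open neck, with the vial, setting ring and spray bottle standing as before. I judged this by eye and did not re-measure them. In the top view the arm hides the bottle.

**One thing that didn't match:** during the turn the push force fell from 8.6 N to about 6 N at nearly the same tool height, so the cap may have slipped a little in the fingers. It still came free, and no pull showed on the lift.

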